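# Clear the tongs off the vacuum packer and shut its lid

## Task

The two jars in the chamber vacuum packer are ready to be sealed, but the serving tongs have been left lying across the front of the open chamber, where they would keep the lid from closing. First lift the tongs out and lay them flat inside the dark steel utensil tray beside the machine, setting them down rather than dropping them in. Then swing the lid down gently, without slamming it, until it is fully shut, leaving the jars and everything else on the bench where they stand.

Things in the scene. Friction and masses are not known exactly. Their poses are not given: they have to be found in the camera images.
- packer: Stainless drop-in chamber vacuum packer, fixed: 340 mm wide (its y), 380 mm deep (its x), front face at x = -190 mm towards the robot. Origin at the centre of its underside on the counter. The rim round the open chamber is 90 mm above the counter: 45 mm wide in front, 35 mm at the sides. A white pump head, 135 mm high, lies along the back from x = 115 mm.
- packer_bar (a point): Middle of the top of the seal bar, which stands across the chamber, 16 mm thick and 250 mm long along y, level with the rim: packer x = -100 mm, 90 mm above the counter. The chamber is 62 mm deep, 270 mm wide, from packer x = -145 to +60 mm.
- lid (a joint): Angle of the packer's lid in rad: 0 = fully shut on the rim, grows as its front edge rises; it starts half open, 0.7 to 0.95. The hinge is stiff: the lid stays at whatever angle it is left, also shut; 2 to 8 N pressed down on its front closes it. The hinge line runs along the packer's y.
- lid_hinge (a point): Point on the hinge line, in the middle of the lid's back: packer x = +90 mm, y = 0, 100 mm above the counter. Its frame turns with the lid: x lies in the lid, pointing from the front edge to the hinge, y along the hinge, z out of the upper face; with the lid shut it is parallel to the packer's frame.
- lid_press (a point): Middle of the front bar of the lid's aluminium frame, on its flat upper face 50 x 330 mm: a good place to press. 245 mm in front of the hinge line and 22 mm above it when shut. The lid is 270 mm from hinge to front edge, 330 mm wide, 30 mm thick, with a clear window behind the front bar.
- lid_handle (a point): Middle of the round black grip bar, 18 mm in diameter and 270 mm long along y, carried 31 mm clear in front of the lid's front edge on two stubs 240 mm apart: 310 mm in front of the hinge line and 4 mm above it when shut.
- tongs: Locked, rigid steel serving tongs, 200 mm long (x, pointing to the tips), 0.10 to 0.20 kg. Origin: middle of the underside, near the centre of mass. They lie flat on front rim and seal bar, butt out over the machine's front, tips under the open lid: lift only about 40 mm, then move out sideways or back. Parallel green grips at x = -77 to +3 mm are 32 mm wide over both (y), 22 mm high.
- tongs_butt (a point): On the tongs' axis near the butt, x = -95 mm, 10 mm above their underside.
- tongs_tip (a point): On the tongs' axis near the tips, x = +95 mm, 10 mm above their underside.
- tray: Open dark steel utensil tray, 265 mm long (its x), 162 mm wide (its y), 40 mm high, walls and floor 4 mm thick, 0.7 kg, loose on the counter to the left or right of the packer (the gold boards are on the other side). Origin at the centre of its underside.
- boards: Stack of gold card boards 200 x 150 mm, 36 mm high, fixed. Origin at the centre of its underside. Bystander.
- jar_left: Squat closed jar of amber glass with a brass lid, 72 mm in diameter, 52 mm high, standing loose on the chamber floor behind the seal bar, below the rim. Origin at the centre of its underside. Must stay as it stands.
- jar_right: The second, equal jar in the chamber. Must stay as it stands.
- sanitiser: White bottle with blue cap, 70 mm in diameter, 170 mm high, loose on the counter far to the right. Origin at the centre of its underside. Bystander.
- spice_jar: Green glass jar with red cap, 60 mm in diameter, 90 mm high, loose on the counter far to the left. Origin at the centre of its underside. Bystander.
There are look-alikes about, which are no part of the job. What is meant by the tongs is not orange or pink, and is the larger of those in its own colour.

How it is judged:
On the way, in this order (a step that is already met when the one before it is completed fails the run):
1. the tongs lie flat inside the utensil tray, let go and at rest (x of tongs_butt in the frame of tray between -0.13 and 0.13 m and y of tongs_butt in the frame of tray between -0.079 and 0.079 m and z of tongs_butt in the frame of tray between 0 and 0.034 m and x of tongs_tip in the frame of tray between -0.13 and 0.13 m and y of tongs_tip in the frame of tray between -0.079 and 0.079 m and z of tongs_tip in the frame of tray between 0 and 0.034 m and linear speed of tongs below 0.03 m/s and contact force between the fingers and tongs below 0.1 N), for 0.2 s.
2. the lid is shut (value of joint lid below 0.03 rad), for 0.2 s.
At the end, for the whole second after the job is handed in: The tongs lie at rest flat inside the tray (both ends within its walls and less than 34 mm above the level of its underside), and the lid is shut to within 0.03 rad and still (x of tongs_butt in the frame of tray between -0.13 and 0.13 m and y of tongs_butt in the frame of tray between -0.079 and 0.079 m and z of tongs_butt in the frame of tray between 0 and 0.034 m and x of tongs_tip in the frame of tray between -0.13 and 0.13 m and y of tongs_tip in the frame of tray between -0.079 and 0.079 m and z of tongs_tip in the frame of tray between 0 and 0.034 m and linear speed of tongs below 0.03 m/s and value of joint lid below 0.03 rad and velocity of joint lid between -0.05 and 0.05 rad/s); the robot touches nothing.
It fails at once if a jar in the chamber is tipped or shifted by more than 25 mm (distance of any of jar_left, jar_right from where it was at the start of the episode above 0.025 m or angle between any of jar_left, jar_right's own z axis and vertical above 0.35 rad).
It fails at once if the bottle or jar on the bench is knocked over or shifted by more than 40 mm, or the tray is pushed more than 60 mm (distance of tray from where it was at the start of the episode above 0.06 m or distance of any of sanitiser, spice_jar from where it was at the start of the episode above 0.04 m or angle between any of sanitiser, spice_jar's own z axis and vertical above 0.4 rad).
It fails at once if the lid is brought down on the tongs (value of joint lid below 0.35 rad and contact force between lid and tongs above 1 N).
It fails at once if the tongs are dropped or thrown (faster than 0.9 m/s while not held) (linear speed of tongs above 0.9 m/s and contact force between the fingers and tongs below 0.1 N).
It fails at once if the lid is slammed (faster than 1.5 rad/s) (velocity of joint lid below -1.5 rad/s).
It also fails if it takes over 61 s, if anything falls off the work surface, if the arm or the gripper's body presses on something with over 40 N, if the wrist force passes 120 N, or if a joint passes its speed limit or range.

## Robot

A 6-joint arm with a two-finger parallel gripper is mounted at the origin on the work surface. World frame = base frame: x ahead of the robot, y to its left, z up, the work surface at z = 0. Lengths are in m, angles in rad, forces in N, time in s.
With the tool pointing down it reaches from about 0.225 to 0.875 m from the base axis. Payload 3.4 kg.
Tool frame: the origin (TCP) lies between the finger pads; the fingertips stand 11 mm ahead of it and the grasp point (between the pads) lies 8 mm behind it; z points along the fingers, y is the direction in which the jaws open and shut (so a half turn about z gives the same grasp; the last joint's range is limited). The gripper opens to 85 mm and grips with 20 to 120 N. Pads are 22 mm wide; open, the fingers measure 114 mm over their backs; the gripper's body (76 mm by 85 mm) begins 54 mm behind the grasp point. The pads swing forward as they close: fully open they stand 13 mm farther back than shut.
Start: joints at [1.103, 0.276, 1.505, -0, 1.361, -0.121], TCP at [0.195, 0.541, 0.242] pointing down, gripper open.
Joint ranges: [-2.89, 2.89], [-0.75, 2.08], [0.22, 2.7], [-1.18, 4.32], [0.11, 2.71], [-2.7, 2.7]. Speed limits (rad/s): [2.57, 2.57, 3.14, 3.14, 3.14, 3.14].

## Interface

Orientations are given as a unit quaternion [w, x, y, z].
In Python, from rig import manip gives the robot as it stands. The module is installed in compiled form; this text tells all that it offers.
- The arm moves only by the tool move_arm, never from a script. Its argument "series" is a list that holds one entry, the list of rows, each a list of 7 numbers: the shift along the world's x, y, z in m, then the turn, a rotation vector about the world's x, y, z in rad, then the finger opening in m, from 0 to 0.0854. A call has 1 to 20 rows; each row shifts and turns the commanded pose from where the row before left it; what a row does not reach is not made up. A row lasts 1/12 s, in which the tool goes at most 41.7 mm and 7.16 degrees, less where a joint would pass 70% of its speed; a pose out of reach is approached as far as the arm can. A call with a gripper value outside its range is refused whole. The fingers move at their own pace and stop on an object; "newtons" is the grip in N (left out, the last holds). Time passes only in rows, so rows that do not move let the fingers close. It gives the time, the measured TCP pose, the force and the opening at its end, in the units of the state.
- manip.get_state(): the state, without advancing time (a new reading comes with each control period).
- manip.get_image(name): name is "side" or "top"; returns a dict with "color" (480x640x3 uint8, red, green, blue), "fx", "fy", "cx", "cy" (pixels), "k1" (the pictures are not rectified: a ray, as slopes to the right and down, at radius r is drawn at 1 + k1 r^2 times it, then the intrinsics apply), "R" (3x3) and "t" (3): a world point X has camera coordinates R X + t. Camera axes: x right, y down, z forward; pixel columns grow to the right and rows downward; lengths in m; the calibration is good to about 2 mm. A picture is of the moment at which its call begins. There is no depth.
- manip.sign_off(): hands the job in, once; it reports no verdict.
The state is a dict: "clock": time; "qpos": joint angles; "qd": joint speeds; "effort": joint torques, N m; "position": TCP position; "ee_rot": TCP orientation; "contact_force": force on the tool from outside, world axes, zero at the start; "moment": the same for the moment, N m; "width": finger opening in m.
Only numpy, scipy, OpenCV 4.12 (cv2) and the standard library are available. Lean on these libraries where they do the work, as an engineer would, in place of code of your own. Each camera call takes 0.05 s, during which the arm holds its last target.

## Working session

There is one attempt and no reset: what is moved stays moved. The work goes in short steps, Python scripts to look and compute and a tool call to move; the robot and the scene stay as the last step left them, time stands still between calls to the robot, and variables do not carry over. Pictures are saved under pics/ and viewed, and the job is handed in when it is done.

Besides the shell and the picture viewer there is one more tool, called after ">>>" as name(argument=value, ...) on one line, values as JSON. move_arm: Moves the arm, as the interface text tells. Its arguments: {"type":"object","properties":{"series":{"type":"array"},"newtons":{"type":"number"}},"required":["series"]}

```bash
mkdir -p pics; cat > h.py <<'E'
import numpy as np, cv2, json
from rig import manip
def grab(n):
    im=manip.get_image(n); np.savez('pics/_%s.npz'%n,**{k:np.array(v) for k,v in im.items()}); return im
def load(n): 
    d=np.load('pics/_%s.npz'%n); return {k:d[k] for k in d}
def ray(im,u,v):
    x=(u-im['cx'])/im['fx']; y=(v-im['cy'])/im['fy']
    xd,yd=x,y
    for _ in range(30):
        s=1+im['k1']*(x*x+y*y); x,y=xd/s,yd/s
    R=np.array(im['R']);t=np.array(im['t'])
    return -R.T@t, R.T@np.array([x,y,1.])
def onz(im,u,v,z):
    c,d=ray(im,u,v); return c+d*(z-c[2])/d[2]
def proj(im,X):
    p=np.array(im['R'])@np.array(X)+np.array(im['t']); x,y=p[0]/p[2],p[1]/p[2]
    s=1+im['k1']*(x*x+y*y); return np.array([im['fx']*x*s+im['cx'],im['fy']*y*s+im['cy']])
def tri(im1,p1,im2,p2):
    c1,d1=ray(im1,*p1);c2,d2=ray(im2,*p2)
    A=np.stack([d1,-d2],1);s=np.linalg.lstsq(A,c2-c1,rcond=None)[0]
    a,b=c1+d1*s[0],c2+d2*s[1]; return (a+b)/2,np.linalg.norm(a-b)
E
python3 - <<'E'
from h import *
for n in('top','side'):
    im=grab(n); cv2.imwrite(f'pics/{n}0.png',im['color'][:,:,::-1]); print(n,im['fx'],im['k1'],-np.array(im['R']).T@im['t'])
    print(np.round(im['R'],3))
print(manip.get_state())
E
```

```text
top 584.0831276370509 0.016001066536089632 [0.38324212 0.00988169 1.71884058]
[[ 0.014 -1.    -0.002]
 [-0.998 -0.013 -0.067]
 [ 0.067  0.003 -0.998]]
side 461.42530970960803 -0.020567625167748824 [-0.13333469 -0.5719109   1.02975248]
[[ 0.64  -0.768 -0.011]
 [-0.574 -0.468 -0.672]
 [ 0.511  0.437 -0.741]]
{'clock': 0.1, 'qpos': array([ 1.10298589e+00,  2.76526606e-01,  1.50602336e+00, -4.64358354e-06,
        1.36069447e+00, -1.20999197e-01]), 'qd': array([-0.0004415 , -0.00216333, -0.00264544, -0.00089222, -0.00053799,
        0.00152665]), 'effort': array([ 8.60576547e-04, -4.17697477e+01, -2.46405745e+01, -3.33842800e-04,
        5.71159646e-03,  1.75992886e-05]), 'position': array([0.19524032, 0.54034997, 0.24152242]), 'ee_rot': array([-2.37476914e-04,  1.72537351e-01,  9.85002630e-01, -7.91017509e-04]), 'contact_force': array([ 0.01114339, -0.3748901 ,  0.24468039]), 'moment': array([-0.00895431,  0.02755074, -0.03638325]), 'width': 0.08532330192712986}
```

View pics/top0.png

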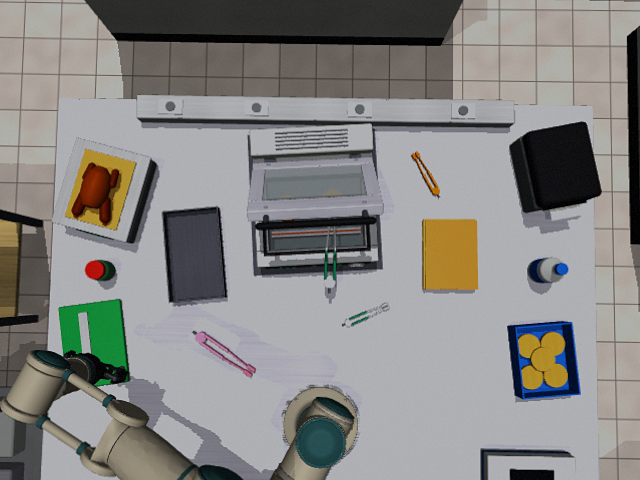

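View pics/side0.png

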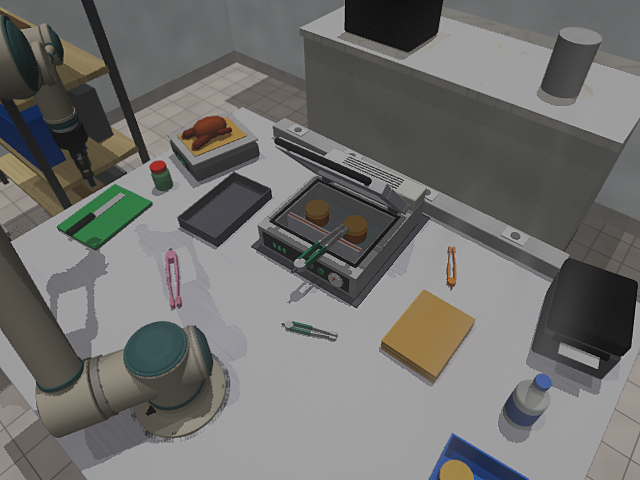

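Tongs candidates in the top view are green on the packer (330,262), small green on the bench (366,314), pink (225,353) and orange (426,174). The larger green one, on the packer, fits the description. I'll check it in a close crop and measure.

```bash
python3 - <<'E'
from h import *
t=load('top'); s=load('side')
a=cv2.resize(t['color'][210:310,240:390],None,fx=4,fy=4,interpolation=cv2.INTER_CUBIC)
b=cv2.resize(s['color'][120:310,170:440],None,fx=2.9,fy=2.9,interpolation=cv2.INTER_CUBIC)
cv2.imwrite('pics/cropt.png',a[:,:,::-1]);cv2.imwrite('pics/crops.png',b[:,:,::-1])
def green(im,box,lo=(60,60,25)):
    hsv=cv2.cvtColor(im['color'],cv2.COLOR_RGB2HSV); m=cv2.inRange(hsv,(65,90,25),(95,255,255))
    k=np.zeros_like(m); x0,y0,x1,y1=box; k[y0:y1,x0:x1]=m[y0:y1,x0:x1]; return k
m=green(t,(300,215,350,300)); ys,xs=np.nonzero(m); print(len(xs),xs.min(),xs.max(),ys.min(),ys.max())
P=np.array([onz(t,x,y,.105)[:2] for x,y in zip(xs,ys)])
r=cv2.minAreaRect((P*1000).astype(np.float32)); print('tong grip rect',r)
# tray
g=cv2.cvtColor(t['color'],cv2.COLOR_RGB2GRAY); k=np.zeros_like(g); k[195:315,150:235]=(g[195:315,150:235]<120)*255
c=max(cv2.findContours(k,0,2)[0],key=cv2.contourArea)
R=np.array([onz(t,*p[0],.04)[:2] for p in c])
print('tray',cv2.minAreaRect((R*1000).astype(np.float32)))
E
```

```text
176 324 342 251 279
tong grip rect ((453.01898193359375, -29.936662673950195), (77.46168518066406, 49.75931167602539), 0.7359217405319214)
tray ((477.4736328125, 367.32000732421875), (275.35870361328125, 170.0464324951172), 6.125638008117676)
```

View pics/cropt.png

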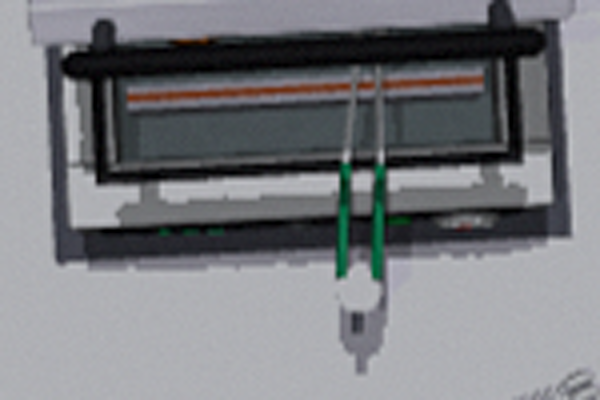

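View pics/crops.png

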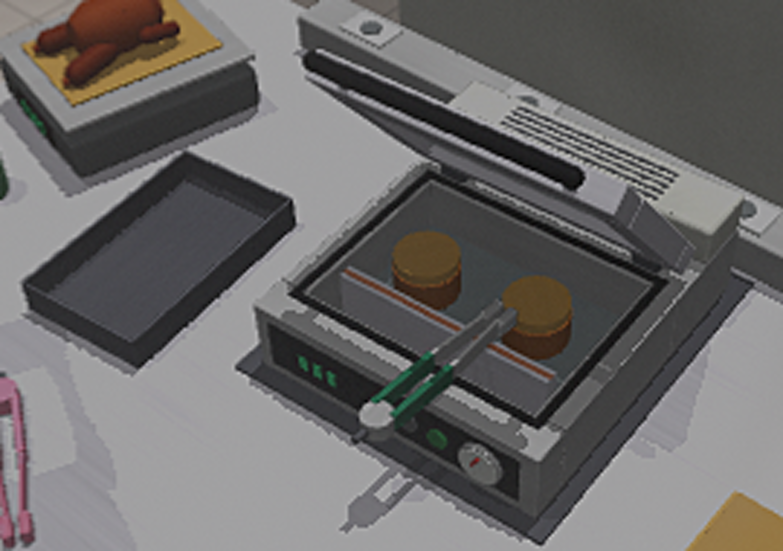

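The crop confirms it: larger green tongs, butt at about (330,285), tips under the lid. Both jars are behind the seal bar. Next I'll measure the tongs, handle, packer and tray.

```bash
python3 - <<'E'
from h import *
t=load('top'); s=load('side')
# tongs grip ends: top
ct=lambda p:(p[0]/4+240-.375,p[1]/4+210-.375); cs=lambda p:(p[0]/2.9+170-.33,p[1]/2.9+120-.33)
for n,a in dict(front=(361.5,166),butt=(358,278)).items(): print(n,onz(t,*ct(a),.112))
for n,a in dict(fl=(434,357),fr=(457,370),bl=(376,403),br=(396,420)).items(): print('side',n,onz(s,*cs(a),.112))
# handle
for n,a,b in(('L',(68,65),(308,62)),('R',(541,39),(577,178))): print(n,tri(t,ct(a),s,cs(b)))
# packer front rim corners in side view z=.09
for n,a in dict(FL=(257,308),FR=(543,463)).items(): print(n,onz(s,*cs(a),.09))
for n,a in dict(IL=(290,296),IR=(537,424)).items(): print('seal outer',n,onz(s,*cs(a),.09))
# tray corners
c=cv2.resize(t['color'][195:315,150:240],None,fx=5,fy=5,interpolation=cv2.INTER_CUBIC); cv2.imwrite('pics/tray.png',c[:,:,::-1])
E
```

```text
front [ 0.49081392 -0.02104368  0.112     ]
butt [ 0.41366791 -0.01957683  0.112     ]
side fl [ 0.49106313 -0.01599992  0.112     ]
side fr [ 0.49212137 -0.04284528  0.112     ]
side bl [ 0.41534406 -0.01179496  0.112     ]
side br [ 0.41186549 -0.03888104  0.112     ]
L (array([0.5332994 , 0.1583223 , 0.33892959]), np.float64(0.00014770087527714927))
R (array([ 0.55124063, -0.12093844,  0.34368175]), np.float64(0.002475238319630061))
FL [0.44546747 0.1746954  0.09      ]
FR [ 0.47034993 -0.1595874   0.09      ]
seal outer IL [0.47799909 0.16115419 0.09      ]
seal outer IR [ 0.5024917  -0.12834772  0.09      ]
```

View pics/tray.png

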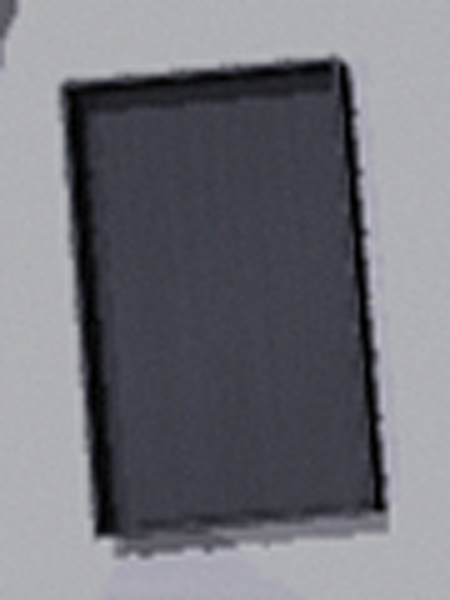

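Tongs: grips x 0.414–0.491, y ≈ −0.023, yaw ≈ −2°. Packer yaw is about 4.2°, hinge (0.737, 0.028, 0.10), handle centre (0.542, 0.019, 0.341), lid ≈ 0.88 rad. Tray centre ≈ (0.477, 0.367), yaw ≈ 6°. First I'll move to just in front of the tongs, above them.

>>> move_arm(newtons=60, series=[[[0.01, -0.028, 0, 0, 0, 0.031, 0.085], [0.01, -0.028, 0, 0, 0, 0.031, 0.085], [0.01, -0.028, 0, 0, 0, 0.031, 0.085], [0.01, -0.028, 0, 0, 0, 0.031, 0.085], [0.01, -0.028, 0, 0, 0, 0.031, 0.085], [0.01, -0.028, 0, 0, 0, 0.031, 0.085], [0.01, -0.028, 0, 0, 0, 0.031, 0.085], [0.01, -0.028, 0, 0, 0, 0.031, 0.085], [0.01, -0.028, 0, 0, 0, 0.031, 0.085], [0.01, -0.028, 0, 0, 0, 0.031, 0.085], [0.01, -0.028, 0, 0, -0.026, 0, 0.085], [0.01, -0.028, 0, 0, -0.026, 0, 0.085], [0.01, -0.028, 0, 0, -0.026, 0, 0.085], [0.01, -0.028, 0, 0, -0.026, 0, 0.085], [0.01, -0.028, 0, 0, -0.026, 0, 0.085], [0.01, -0.028, 0, 0, -0.026, 0, 0.085], [0.01, -0.028, 0, 0, -0.026, 0, 0.085], [0.01, -0.028, 0, 0, -0.026, 0, 0.085], [0.01, -0.028, 0, 0, -0.026, 0, 0.085], [0.01, -0.028, 0, 0, -0.026, 0, 0.085]]])

```text
clock: 1.77
position: [0.3953, -0.0205, 0.2423]
ee_rot: [0.13, 0.018, 0.991, 0.002]
contact_force: [-0.5, 0.0, -0.3]
width: 0.085
```

>>> move_arm(series=[[[0.019, -0.001, 0, 0, 0, 0, 0.085], [0.019, -0.001, -0.01, 0, 0, 0, 0.085], [0.02, -0.001, -0.015, 0, 0, 0, 0.085], [0, 0, -0.02, 0, 0, 0, 0.085], [0, 0, -0.02, 0, 0, 0, 0.085], [0, 0, -0.02, 0, 0, 0, 0.085], [0, 0, -0.015, 0, 0, 0, 0.085], [0, 0, 0, 0, 0, 0, 0.085]]])

```text
clock: 2.43
position: [0.4504, -0.0215, 0.1388]
ee_rot: [0.126, 0.018, 0.992, 0.003]
contact_force: [-0.9, -0.0, 0.1]
width: 0.0851
```

```bash
python3 - <<'E'
from h import *
t=grab('top'); s=grab('side')
a=cv2.resize(t['color'][200:310,240:390],None,fx=3,fy=3,interpolation=cv2.INTER_CUBIC)
b=cv2.resize(s['color'][150:320,230:400],None,fx=3,fy=3,interpolation=cv2.INTER_CUBIC)
o=np.zeros((510,450+510-160,3),np.uint8);o=np.zeros((510,800,3),np.uint8);o[:330,:350]=a[:,50:400];o[:,350:]=b[:,30:480]
cv2.imwrite('pics/near.png',o[:,:,::-1]);print(manip.get_state()['position'])
E
```

```text
[ 0.45314128 -0.02211886  0.14202695]
```

View pics/near.png

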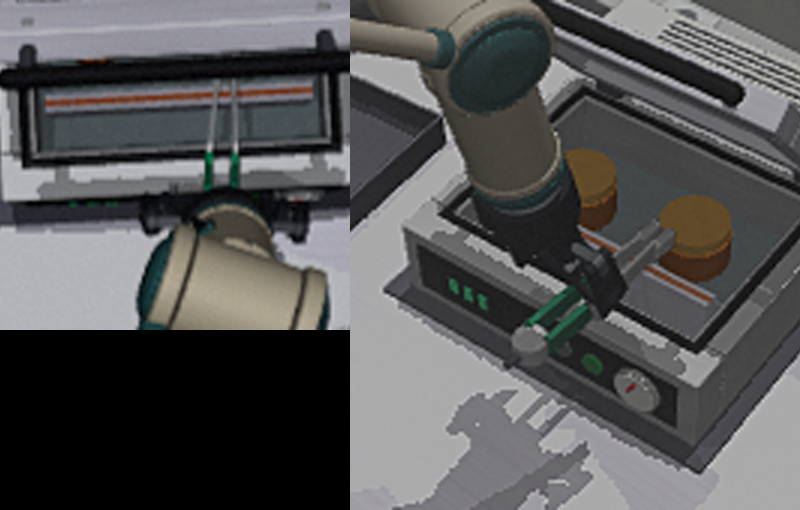

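The fingers straddle the green grips, with the gripper centred at about (225,205) and the grips at about 222 in the crop. I'll descend and grip.

>>> move_arm(newtons=60, series=[[[0, 0, -0.01, 0, 0, 0, 0.085], [0, 0, -0.01, 0, 0, 0, 0.085], [0, 0, -0.01, 0, 0, 0, 0.085], [0, 0, -0.004, 0, 0, 0, 0.085], [0, 0, 0, 0, 0, 0, 0.085], [0, 0, 0, 0, 0, 0, 0.06], [0, 0, 0, 0, 0, 0, 0.045], [0, 0, 0, 0, 0, 0, 0.038], [0, 0, 0, 0, 0, 0, 0.03], [0, 0, 0, 0, 0, 0, 0.02], [0, 0, 0, 0, 0, 0, 0.02], [0, 0, 0, 0, 0, 0, 0.02], [0, 0, 0, 0, 0, 0, 0.02]]])

```text
clock: 3.62
position: [0.4538, -0.0221, 0.1092]
ee_rot: [0.13, 0.018, 0.991, 0.002]
contact_force: [-2.3, 0.8, 6.9]
width: 0.0306
```

>>> move_arm(series=[[[0, 0, 0.006, 0, 0, 0, 0.02], [0, 0, 0.008, 0, 0, 0, 0.02], [0, 0, 0.01, 0, 0, 0, 0.02], [0, 0, 0.01, 0, 0, 0, 0.02], [0, 0, 0, 0, 0, 0, 0.02], [0, 0, 0, 0, 0, 0, 0.02]]])

```text
clock: 4.12
position: [0.4539, -0.0223, 0.1431]
ee_rot: [0.13, 0.018, 0.991, 0.002]
contact_force: [-1.2, -0.6, -1.2]
width: 0.0305
```

```bash
cat > look.py <<'E'
from h import *
import sys
def look(name,tb,sb):
    t=grab('top'); s=grab('side')
    x0,y0,x1,y1=tb;a=t['color'][y0:y1,x0:x1];x0,y0,x1,y1=sb;b=s['color'][y0:y1,x0:x1]
    f=lambda q:cv2.resize(q,None,fx=390/q.shape[1],fy=390/q.shape[1],interpolation=cv2.INTER_CUBIC)
    a,b=f(a),f(b);o=np.zeros((max(a.shape[0],b.shape[0]),790,3),np.uint8);o[:a.shape[0],:390]=a;o[:b.shape[0],400:]=b
    cv2.imwrite(f'pics/{name}.png',o[:,:,::-1]);st=manip.get_state();print(st['clock'],st['position'],st['contact_force'],st['width'])
E
python3 -c "
from look import *
look('lift1',(240,200,390,330),(230,150,400,320))"
```

```text
4.2167 [ 0.45296992 -0.02210176  0.14199984] [-1.1276403  -0.40116781 -1.84349657] 0.0301503462624481
```

View pics/lift1.png

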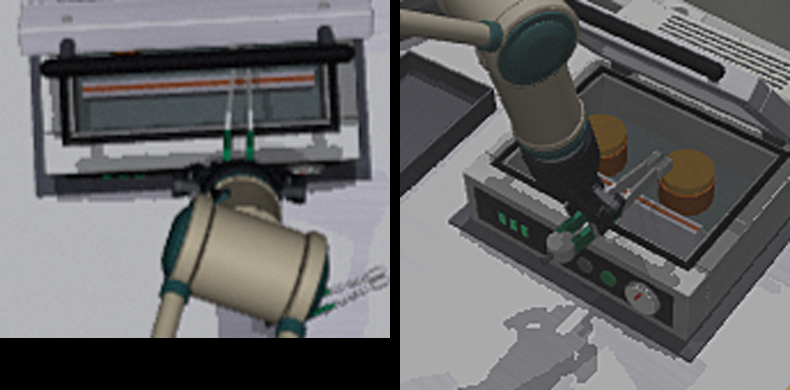

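The tongs are held and lifted about 33 mm clear of rim and bar (grips at (235,150), tips at (660,160)). I'll pull back, then go left to the tray.

>>> move_arm(series=[[[-0.016, 0, 0.001, 0, 0, 0, 0.02], [-0.02, 0, 0.003, 0, 0, 0, 0.02], [-0.02, 0, 0.003, 0, 0, 0, 0.02], [-0.02, 0, 0.003, 0, 0, 0, 0.02], [-0.02, 0, 0.004, 0, 0, 0, 0.02], [-0.02, 0.008, 0.004, 0, 0, 0, 0.02], [0, 0.025, 0.004, 0, 0, 0.01, 0.02], [0, 0.028, 0.004, 0, 0, 0.01, 0.02], [0, 0.028, 0.004, 0, 0, 0.01, 0.02], [0, 0.028, 0.004, 0, 0, 0.01, 0.02], [0, 0.028, 0.004, 0, 0, 0.01, 0.02], [0, 0.028, 0.004, 0, 0, 0.01, 0.02], [0, 0.028, 0.004, 0, 0, 0.01, 0.02], [0, 0.028, 0.004, 0, 0, 0.01, 0.02], [0.02, 0.028, 0, 0, 0, 0.01, 0.02], [0.02, 0.028, 0, 0, 0, 0.01, 0.02], [0.02, 0.028, 0, 0, 0, 0.01, 0.02], [0.02, 0.028, 0, 0, 0, 0.01, 0.02], [0.02, 0.028, 0, 0, 0, 0.01, 0.02], [0.007, 0.016, 0, 0, 0, 0.01, 0.02]]])

```text
clock: 5.88
position: [0.4471, 0.3661, 0.1914]
ee_rot: [0.13, -0.052, 0.99, 0.012]
contact_force: [0.7, 0.4, 0.5]
width: 0.0306
```

```bash
python3 -c "
from look import *
look('over',(130,180,300,340),(120,130,330,320))
t=load('top')
for c in [(65,88),(345,60),(385,512),(97,535)]: print(onz(t,c[0]/5+150,c[1]/5+195,.04))"
```

```text
5.9833 [0.44588643 0.36535916 0.19104669] [-0.2407121  -0.56002704 -1.48129182] 0.03063420179352894
[0.60073709 0.46176161 0.04      ]
[0.61928954 0.30040378 0.04      ]
[0.35878767 0.27102083 0.04      ]
[0.3435051  0.43541905 0.04      ]
```

View pics/over.png

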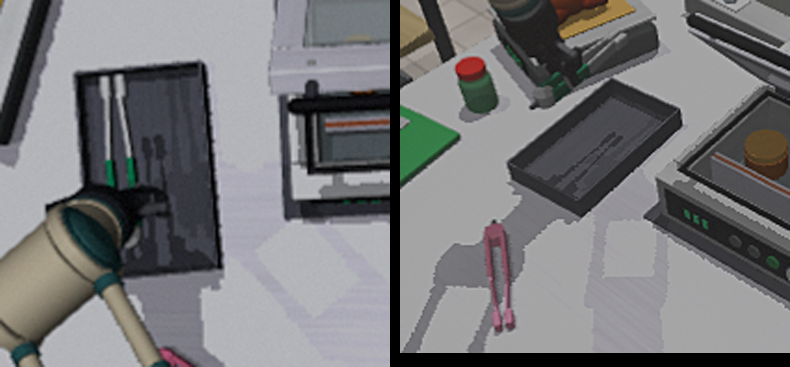

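Tongs are held above the tray, parallel to it (tips at (113,78), tray outline (80,70)–(218,268) in the crop; the offset is parallax). Tray centre refined to (0.481, 0.367). Lowering.

>>> move_arm(series=[[[0, 0, -0.015, 0, 0, 0, 0.02], [0, 0, -0.02, 0, 0, 0, 0.02], [0, 0, -0.02, 0, 0, 0, 0.02], [0, 0, -0.02, 0, 0, 0, 0.02], [0, 0, -0.02, 0, 0, 0, 0.02], [0, 0, -0.02, 0, 0, 0, 0.02], [0, 0, -0.015, 0, 0, 0, 0.02], [0, 0, -0.01, 0, 0, 0, 0.02], [0, 0, -0.01, 0, 0, 0, 0.02], [0, 0, 0, 0, 0, 0, 0.02], [0, 0, 0, 0, 0, 0, 0.02]]])

```text
clock: 6.9
position: [0.4442, 0.3624, 0.0421]
ee_rot: [0.129, -0.051, 0.99, 0.011]
contact_force: [-0.2, -0.2, -0.6]
width: 0.0306
```

```bash
python3 -c "
from look import *
look('low',(130,180,300,340),(150,130,300,270))"
```

```text
7.0 [0.44506495 0.36318087 0.0432544 ] [ 0.19400571  0.04807678 -1.28136567] 0.03009276789834797
```

View pics/low.png

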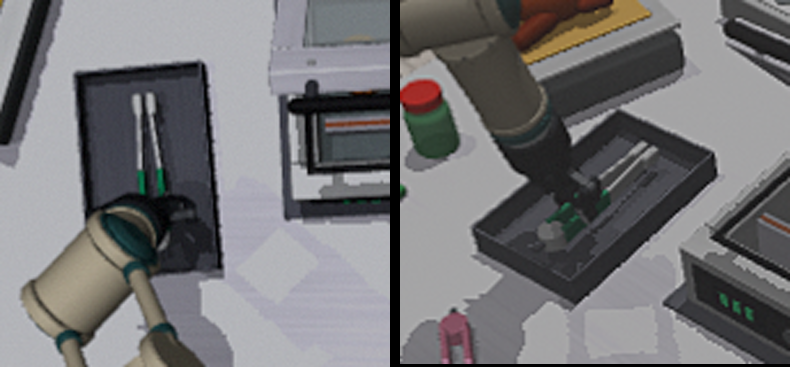

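The tongs are centred in the tray, hovering about 18 mm up (tips at (145,97), grips at (150,180)). I'll ease them down.

>>> move_arm(series=[[[0, 0, -0.005, 0, 0, 0, 0.02], [0, 0, -0.005, 0, 0, 0, 0.02], [0, 0, -0.004, 0, 0, 0, 0.02], [0, 0, 0, 0, 0, 0, 0.02], [0, 0, 0, 0, 0, 0, 0.02]]])

```text
clock: 7.42
position: [0.4442, 0.3626, 0.0279]
ee_rot: [0.129, -0.051, 0.99, 0.011]
contact_force: [-0.2, -0.6, -1.6]
width: 0.0307
```

>>> move_arm(series=[[[0, 0, -0.002, 0, 0, 0, 0.02], [0, 0, -0.002, 0, 0, 0, 0.02], [0, 0, 0, 0, 0, 0, 0.02], [0, 0, 0, 0, 0, 0, 0.02]]])

```text
clock: 7.75
position: [0.4444, 0.3628, 0.0242]
ee_rot: [0.129, -0.051, 0.99, 0.011]
contact_force: [-0.5, -0.1, -0.6]
width: 0.0304
```

>>> move_arm(series=[[[0, 0, -0.002, 0, 0, 0, 0.02], [0, 0, -0.001, 0, 0, 0, 0.02], [0, 0, 0, 0, 0, 0, 0.02], [0, 0, 0, 0, 0, 0, 0.02]]])

```text
clock: 8.08
position: [0.4447, 0.363, 0.0233]
ee_rot: [0.13, -0.051, 0.99, 0.012]
contact_force: [-4.2, -1.4, 13.5]
width: 0.0305
```

Contact with the tray floor at 13 N. I'll ease up 1 mm and open slowly.

>>> move_arm(newtons=20, series=[[[0, 0, 0.001, 0, 0, 0, 0.025], [0, 0, 0, 0, 0, 0, 0.03], [0, 0, 0, 0, 0, 0, 0.034], [0, 0, 0, 0, 0, 0, 0.038], [0, 0, 0, 0, 0, 0, 0.045], [0, 0, 0, 0, 0, 0, 0.055], [0, 0, 0, 0, 0, 0, 0.065], [0, 0, 0, 0, 0, 0, 0.065], [0, 0, 0, 0, 0, 0, 0.065]]])

```text
clock: 8.83
position: [0.4445, 0.3628, 0.0222]
ee_rot: [0.129, -0.051, 0.99, 0.011]
contact_force: [-0.5, -0.1, 0.2]
width: 0.0648
```

```bash
python3 -c "
from look import *
look('rel',(130,180,300,340),(150,130,300,270))"
```

```text
8.9333 [0.44445465 0.36278051 0.02225372] [-0.13355787  0.04249044 -0.27739025] 0.06505339901278542
```

View pics/rel.png

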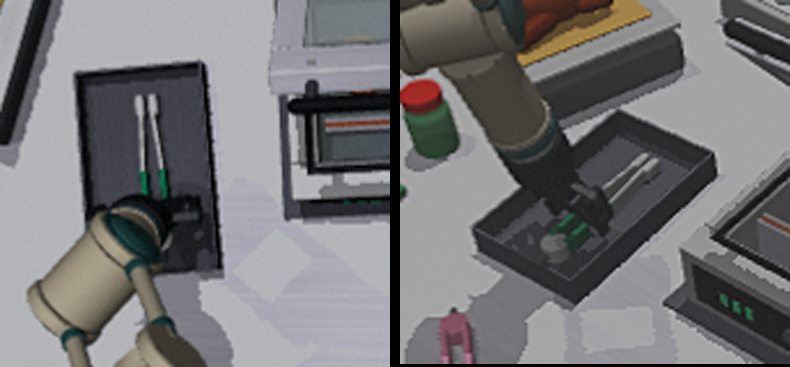

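Released. The tongs lie in the tray with the fingers open around them ((150,185) in the crop). I'll retreat straight up, then close the fingers and make the tool vertical.

>>> move_arm(series=[[[0, 0, 0.01, 0, 0, 0, 0.065], [0, 0, 0.02, 0, 0, 0, 0.065], [0, 0, 0.03, 0, 0, 0, 0.065], [0, 0, 0.035, 0, 0, 0, 0.065], [0, 0, 0.035, 0, 0, 0, 0.06], [0, 0, 0.035, -0.003, 0.026, 0, 0.03], [0, 0, 0.035, -0.003, 0.026, 0, 0], [0, 0, 0.035, -0.003, 0.026, 0, 0], [0, 0, 0.035, -0.003, 0.026, 0, 0], [0, 0, 0.035, -0.003, 0.026, 0, 0], [0, 0, 0.035, -0.003, 0.026, 0, 0], [0, 0, 0.035, -0.003, 0.026, 0, 0], [0, 0, 0.01, -0.003, 0.026, 0, 0], [0, 0, 0, -0.003, 0.026, 0, 0], [0, 0, 0, -0.003, 0.026, -0.015, 0], [0, 0, 0, 0, 0, -0.015, 0], [0, 0, 0, 0, 0, 0, 0]]])

```text
clock: 10.35
position: [0.4444, 0.3626, 0.4075]
ee_rot: [-0.001, -0.036, 0.999, 0.003]
contact_force: [-0.4, -0.0, -1.3]
width: -0.0002
```

```bash
python3 -c "
from look import *
look('up',(130,150,400,340),(150,100,450,300))"
```

```text
10.45 [0.44401781 0.36264109 0.40746039] [ 1.43594492  0.2382965  -0.41925895] 0.0001862571193442373
```

View pics/up.png

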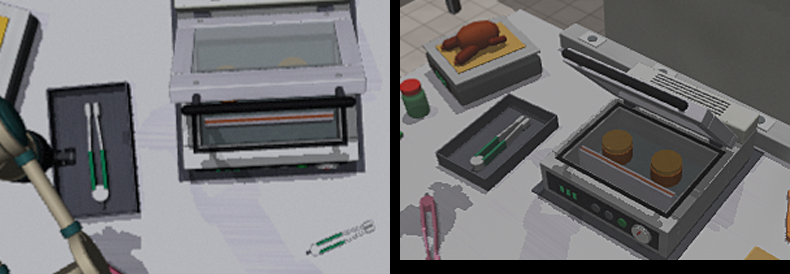

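The tongs lie flat in the tray ((95,150) and (495,145)), jars unmoved, lid still half open. Now over to above the handle.

>>> move_arm(series=[[[0.004, -0.0245, 0, 0, 0, 0, 0], [0.007, -0.0245, 0, 0, 0, 0, 0], [0.007, -0.0245, 0, 0, 0, 0, 0], [0.007, -0.0245, 0, 0, 0, 0, 0], [0.007, -0.0245, 0, 0, 0, 0, 0], [0.007, -0.0245, 0, 0, 0, 0, 0], [0.007, -0.0245, 0, 0, 0, 0, 0], [0.007, -0.0245, 0, 0, 0, 0, 0], [0.007, -0.0245, 0, 0, 0, 0, 0], [0.007, -0.0245, 0, 0, 0, 0, 0], [0.007, -0.0245, 0, 0, 0, 0, 0], [0.007, -0.0245, 0, 0, 0, 0, 0], [0.007, -0.0245, 0, 0, 0, 0, 0], [0.007, -0.0245, 0, 0, 0, 0, 0], [0, 0, -0.01, 0, 0, 0, 0], [0, 0, -0.01, 0, 0, 0, 0], [0, 0, 0, 0, 0, 0, 0]]])

```text
clock: 11.87
position: [0.5379, 0.0205, 0.3849]
ee_rot: [-0.003, -0.036, 0.999, 0.004]
contact_force: [0.3, 0.4, -1.3]
width: 0.0002
```

```bash
python3 -c "
from look import *
look('hand',(240,150,400,300),(250,50,450,280))"
```

```text
11.9667 [0.53858577 0.02092417 0.38675264] [ 0.10883555  0.48636325 -0.15177303] 0.00019497379117043863
```

View pics/hand.png

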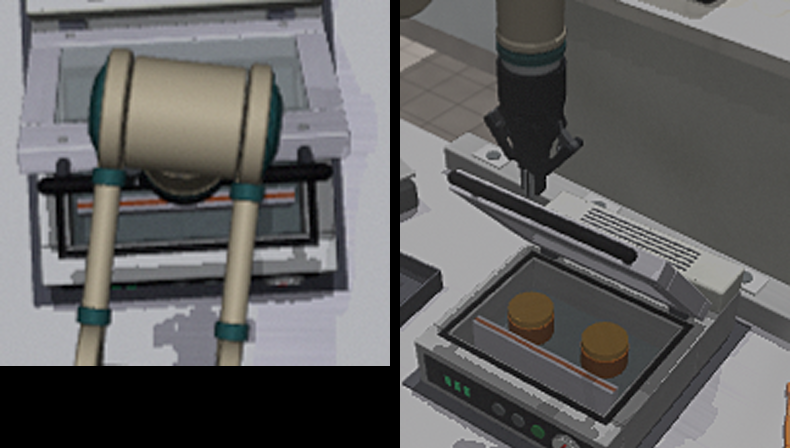

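The fingertips at (540,185) stand about 20 mm above the middle of the handle bar. I'll bring them down to contact.

>>> move_arm(series=[[[0.004, 0, -0.006, 0, 0, 0, 0], [0.003, 0, -0.006, 0, 0, 0, 0], [0, 0, -0.005, 0, 0, 0, 0], [0, 0, -0.003, 0, 0, 0, 0], [0, 0, -0.003, 0, 0, 0, 0], [0, 0, -0.002, 0, 0, 0, 0]]])

```text
clock: 12.47
position: [0.5463, 0.0199, 0.3618]
ee_rot: [-0.001, -0.036, 0.999, 0.003]
contact_force: [0.7, 0.1, -0.5]
width: -0.0003
```

```bash
python3 - <<'E'
from h import *
print(manip.get_state()['contact_force'],manip.get_state()['position'])
ph=.89;r=.31
P=lambda p:np.array([.737-r*np.cos(p)*.997,.028-r*np.cos(p)*.074,.1+r*np.sin(p)])
a=np.linspace(.89,-.005,31)
Q=np.array([P(p) for p in a]); print(np.round(np.diff(Q,axis=0)*1000,1).tolist())
E
```

```text
[ 0.6608444   0.07471552 -0.47662853] [0.54630286 0.01992426 0.36179219]
[[-7.1, -0.5, -5.9], [-6.9, -0.5, -6.1], [-6.7, -0.5, -6.3], [-6.5, -0.5, -6.5], [-6.3, -0.5, -6.7], [-6.1, -0.5, -6.9], [-5.9, -0.4, -7.1], [-5.7, -0.4, -7.3], [-5.5, -0.4, -7.4], [-5.3, -0.4, -7.6], [-5.0, -0.4, -7.8], [-4.8, -0.4, -7.9], [-4.6, -0.3, -8.0], [-4.3, -0.3, -8.2], [-4.1, -0.3, -8.3], [-3.8, -0.3, -8.4], [-3.6, -0.3, -8.5], [-3.3, -0.2, -8.6], [-3.1, -0.2, -8.7], [-2.8, -0.2, -8.8], [-2.5, -0.2, -8.9], [-2.3, -0.2, -9.0], [-2.0, -0.1, -9.0], [-1.7, -0.1, -9.1], [-1.5, -0.1, -9.1], [-1.2, -0.1, -9.2], [-0.9, -0.1, -9.2], [-0.6, -0.0, -9.2], [-0.4, -0.0, -9.2], [-0.1, -0.0, -9.2]]
```

>>> move_arm(series=[[[0, 0, -0.002, 0, 0, 0, 0], [0, 0, -0.002, 0, 0, 0, 0], [-0.0035, 0, -0.003, 0, 0, 0, 0], [-0.005, 0, -0.005, 0, 0, 0, 0], [-0.006, -0.0005, -0.006, 0, 0, 0, 0], [-0.0065, -0.0005, -0.0062, 0, 0, 0, 0]]])

```text
clock: 12.97
position: [0.5228, 0.0183, 0.3409]
ee_rot: [-0.002, -0.036, 0.999, 0.002]
contact_force: [-8.0, -1.4, 13.2]
width: -0.0
```

```bash
python3 -c "
from look import *
look('p1',(240,150,400,300),(250,50,450,280))"
```

```text
13.0667 [0.52226205 0.01841659 0.33950393] [-3.22956585 -0.60773279  4.68385623] 3.3277892461979576e-05
```

View pics/p1.png

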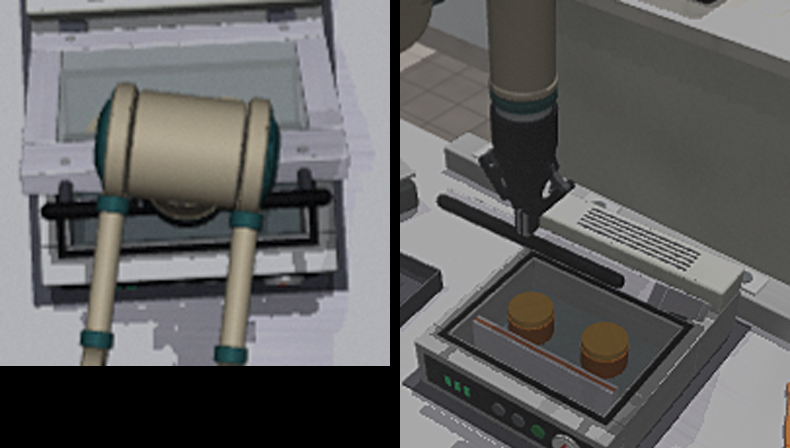

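Contact made and the lid follows (bar at (525,225) under the tips). Continuing along the arc.

>>> move_arm(series=[[[-0.0063, -0.0005, -0.0066, 0, 0, 0, 0], [-0.0063, -0.0005, -0.0067, 0, 0, 0, 0], [-0.006, -0.0005, -0.007, 0, 0, 0, 0], [-0.0059, -0.0004, -0.0071, 0, 0, 0, 0], [-0.0057, -0.0004, -0.0073, 0, 0, 0, 0], [-0.0055, -0.0004, -0.0075, 0, 0, 0, 0], [-0.0053, -0.0004, -0.0076, 0, 0, 0, 0], [-0.005, -0.0004, -0.0078, 0, 0, 0, 0], [-0.0048, -0.0004, -0.0079, 0, 0, 0, 0], [-0.0046, -0.0003, -0.008, 0, 0, 0, 0], [-0.0043, -0.0003, -0.0082, 0, 0, 0, 0], [-0.004, -0.0003, -0.0083, 0, 0, 0, 0]]])

```text
clock: 14.07
position: [0.4612, 0.014, 0.2477]
ee_rot: [-0.001, -0.036, 0.999, 0.003]
contact_force: [-2.9, -0.6, 4.4]
width: 0.0001
```

```bash
python3 -c "
from look import *
look('p2',(240,150,400,300),(250,50,450,280))"
```

```text
14.1667 [0.46093274 0.01402977 0.24657623] [1.2124043  0.42063343 0.25450023] -0.0001920668275760043
```

View pics/p2.png

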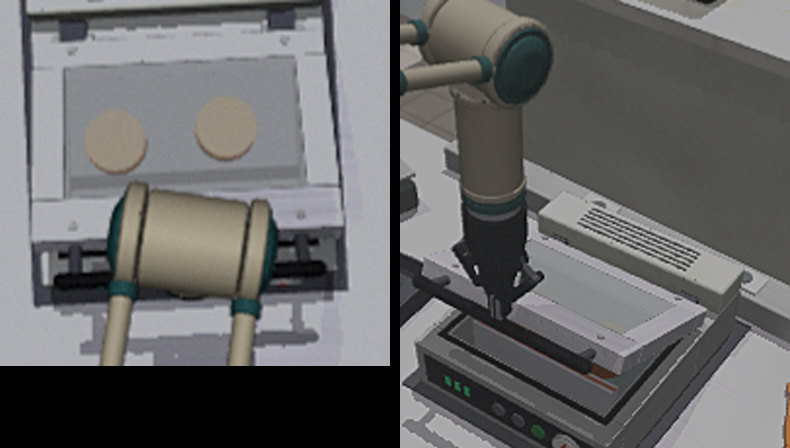

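The lid follows well, now at about 0.41 rad, with the bar under the fingertips at (500,315). The chamber mouth is clear. Continuing most of the way.

>>> move_arm(series=[[[-0.0036, -0.0003, -0.0085, 0, 0, 0, 0], [-0.0034, -0.0002, -0.0086, 0, 0, 0, 0], [-0.0031, -0.0002, -0.0087, 0, 0, 0, 0], [-0.0028, -0.0002, -0.0088, 0, 0, 0, 0], [-0.0026, -0.0002, -0.0089, 0, 0, 0, 0], [-0.0023, -0.0002, -0.009, 0, 0, 0, 0], [-0.002, -0.0001, -0.009, 0, 0, 0, 0], [-0.0017, -0.0001, -0.009, 0, 0, 0, 0], [-0.0015, -0.0001, -0.009, 0, 0, 0, 0], [-0.0012, 0, -0.008, 0, 0, 0, 0], [-0.001, 0, -0.007, 0, 0, 0, 0], [-0.0007, 0, -0.006, 0, 0, 0, 0], [-0.0005, 0, -0.005, 0, 0, 0, 0], [-0.0003, 0, -0.004, 0, 0, 0, 0], [0, 0, -0.004, 0, 0, 0, 0]]])

```text
clock: 15.42
position: [0.4352, 0.0125, 0.1343]
ee_rot: [-0.001, -0.036, 0.999, 0.003]
contact_force: [-1.3, -0.5, 1.1]
width: 0.0003
```

>>> move_arm(series=[[[0, 0, -0.003, 0, 0, 0, 0], [0, 0, -0.003, 0, 0, 0, 0], [0, 0, -0.002, 0, 0, 0, 0], [0, 0, 0, 0, 0, 0, 0]]])

```text
clock: 15.75
position: [0.4353, 0.0124, 0.1263]
ee_rot: [-0.001, -0.036, 0.999, 0.003]
contact_force: [-0.4, -0.0, -0.4]
width: 0.0001
```

>>> move_arm(series=[[[0, 0, -0.002, 0, 0, 0, 0], [0, 0, -0.001, 0, 0, 0, 0], [0, 0, -0.001, 0, 0, 0, 0]]])

```text
clock: 16.0
position: [0.4356, 0.0124, 0.1236]
ee_rot: [-0.0, -0.036, 0.999, 0.003]
contact_force: [-4.2, 1.4, 15.9]
width: -0.0004
```

```bash
python3 -c "
from look import *
look('p3',(240,150,400,300),(250,100,450,310))"
```

```text
16.1 [0.43560646 0.01235301 0.12375964] [-1.49549445  0.1895483   9.16168982] -0.00014456080717009927
```

View pics/p3.png

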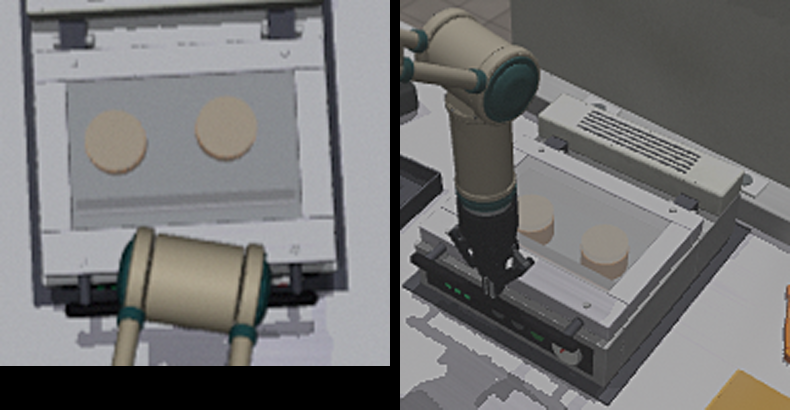

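It looks shut and the force is rising. I'll press a little further to see whether it is at the stop.

>>> move_arm(series=[[[0, 0, -0.0015, 0, 0, 0, 0], [0, 0, -0.0005, 0, 0, 0, 0], [0, 0, 0, 0, 0, 0, 0]]])

```text
clock: 16.35
position: [0.4357, 0.0124, 0.1234]
ee_rot: [0.0, -0.036, 0.999, 0.003]
contact_force: [-4.8, 0.6, 22.5]
width: 0.0
```

It is at the hard stop: height stays at 0.1234 m (expected 0.124 when shut) while the force climbs to 22 N. Lifting off.

>>> move_arm(series=[[[0, 0, 0.002, 0, 0, 0, 0], [0, 0, 0.003, 0, 0, 0, 0], [0, 0, 0.008, 0, 0, 0, 0], [0, 0, 0.02, 0, 0, 0, 0], [0, 0, 0.03, 0, 0, 0, 0], [-0.01, 0, 0.03, 0, 0, 0, 0], [-0.02, 0, 0.03, 0, 0, 0, 0], [-0.03, 0, 0.02, 0, 0, 0, 0], [-0.03, 0, 0.01, 0, 0, 0, 0], [-0.02, 0, 0, 0, 0, 0, 0], [0, 0, 0, 0, 0, 0, 0], [0, 0, 0, 0, 0, 0, 0]]])

```text
clock: 17.35
position: [0.3247, 0.0124, 0.2742]
ee_rot: [0.0, -0.036, 0.999, 0.003]
contact_force: [0.5, 0.5, -0.3]
width: -0.0005
```

```bash
python3 - <<'E'
from look import *
look('fin',(60,110,400,340),(120,90,450,310))
t=load('top')
hsv=cv2.cvtColor(t['color'],cv2.COLOR_RGB2HSV)
E
```

```text
17.45 [0.32593778 0.01231018 0.27373339] [ 0.47321219 -0.76610239 -0.32462957] 0.00030545446707951415
```

View pics/fin.png

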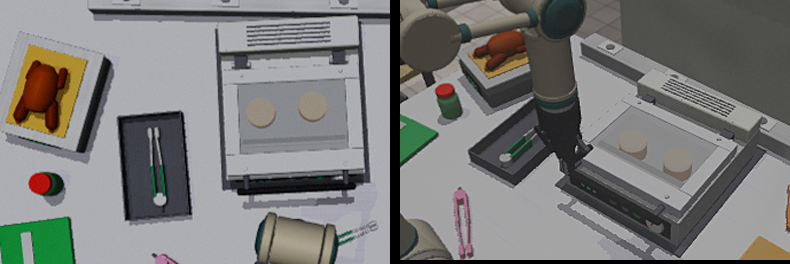

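Final view: tongs inside the tray ((157,165)), lid down over both jars. One triangulation of the lid's front corner will check the angle.

```bash
python3 - <<'E'
from h import *
t=load('top');s=load('side')
a=cv2.resize(t['color'][235:285,330:390],None,fx=6.6,fy=6.6,interpolation=cv2.INTER_CUBIC)
b=cv2.resize(s['color'][230:290,320:380],None,fx=6.6,fy=6.6,interpolation=cv2.INTER_CUBIC)
o=np.zeros((396,792,3),np.uint8);o[:330,:396]=a;o[:,396:]=b;cv2.imwrite('pics/corner.png',o[:,:,::-1])
# predicted shut lid front-right upper corner at z .122, vs at 0.05 rad
d=np.array([.9972,.0742]);n=np.array([-.0742,.9972]);H=np.array([.737,.028])
for th in(0,.03,.06):
    x=-.27*np.cos(th)+.022*np.sin(th);z=.1+.27*np.sin(th)+.022*np.cos(th)
    X=[*(H+d*x-n*.165),z];u=proj(t,X);v=proj(s,X);print(th,np.round(X,3),(u-[330,235])*6.6,(v-[320,230])*6.6+[396,0])
E
```

```text
0 [ 0.48  -0.157  0.122] [326.90556192 135.23880983] [651.85993224 254.85961813]
0.03 [ 0.481 -0.157  0.13 ] [328.82915363 132.19452683] [653.86494387 240.16202892]
0.06 [ 0.482 -0.156  0.138] [330.72526827 128.5355871 ] [656.231814   224.96525592]
```

View pics/corner.png

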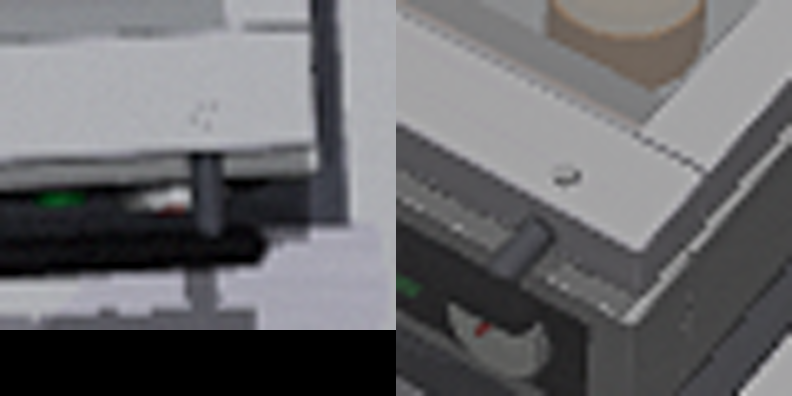

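```bash
python3 - <<'E'
from h import *
t=load('top');s=load('side')
print(tri(t,(316/6.6+330,147/6.6+235),s,((642-396)/6.6+320,250/6.6+230)))
st=manip.get_state();print(st['clock'],st['contact_force'],np.abs(st['qd']).max())
print(manip.sign_off())
E
```

```text
(array([ 0.47588033, -0.15285628,  0.12569255]), np.float64(0.0030777300332536415))
17.45 [ 0.47321219 -0.76610239 -0.32462957] 0.020399771139002716
the job is handed in; nothing more can be done
None
```

The tongs are flat in the utensil tray and the lid is shut. I handed the job in at 17.45 s; the sign-off reports no verdict.

- **Tongs:** I gripped the larger green tongs and lifted them about 33 mm. I drew them back clear of the lid and moved them to the tray. They were lowered until they touched the floor (13 N) and then released. The last pictures show them flat and well inside the walls.
- **Lid:** I pressed the handle bar down along its arc at about 0.3–0.4 rad/s until it met the stop. There the height held at 0.1234 m while the force rose to 22 N. I then backed the arm clear, with the force reading near zero.
- **Bystanders:** By eye, the jars, tray and spice jar looked unmoved. I did not measure their shifts or recheck the sanitiser bottle.
- **Disagreement:** Triangulating the lid's front corner gave z = 0.126 m, against 0.122 m for fully shut. That would be about 0.014 rad, inside the 0.03 rad limit. The two rays missed each other by 3 mm, so this is within the measurement error.

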